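# Torch from sprung dock to test cup

### The arm

A 7-joint arm with a two-finger parallel gripper is mounted at the origin on the work surface. World frame = base frame: x ahead of the robot, y to its left, z up, the work surface at z = 0. Lengths are in m, angles in rad, forces in N, time in s.
With the tool pointing down it reaches from about 0.4 to 0.85 m from the base axis. Payload 4.5 kg.
Tool frame: the origin (TCP) lies on the front face of the gripper's body, between the roots of the fingers; the fingertips stand 64 mm ahead of it and the grasp point (between the pads) lies robot.grip_point_offset ahead of it (robot.grip_point_offset is the distance from the TCP to the grasp point, in m); z points along the fingers, y is the line along which they close (so a half turn about z gives the same grasp; the last joint's range is limited). The gripper opens to 88 mm and grips with 3 to 60 N. Pads are 18 mm wide; open, the fingers measure 123 mm over their backs; the gripper's body (75 mm by 187 mm) begins 45 mm behind the grasp point.
Start: joints at [-1.153, 0.689, -0.195, 1.565, 0.157, 0.902, -0.215], TCP at [0.234, 0.58, 0.303] pointing down, gripper open.
Joint ranges: [-3.01, 3.01], [-0.46, 2.08], [-1.47, 1.51], [0.13, 2.56], [-1, 4.14], [0.04, 2.09], [-2.66, 2.66]. Speed limits (rad/s): [2.57, 2.57, 3.14, 3.14, 3.14, 3.14, 3.14].

### API

Orientations are given as [roll, pitch, yaw] about the fixed x, y, z axes, in that order (R = Rz(yaw) Ry(pitch) Rx(roll)).
In Python, from cell import robot gives the robot as it stands.
- The arm moves only by the tool servo_tool, never from a script. Its argument "increments" is a list of rows, each an object of numbers: "grip": the finger opening in m, from 0 to 0.0881; "dx", "dy", "dz": the shift along the tool's x, y, z in m; "wx", "wy", "wz": the turn, a rotation vector about the tool's x, y, z in degrees. In form: [{"grip": .., "dx": .., "dy": .., "dz": .., "wx": .., "wy": .., "wz": ..}, ...]. A call has 1 to 12 rows; each row shifts and turns the commanded pose from where the row before left it, along the tool's axes as they then stand; what a row does not reach is not made up. A row lasts 1/12 s, in which the tool goes at most 41.7 mm and 7.16 degrees, less where a joint would pass 70% of its speed; a pose out of reach is approached as far as the arm can. A call with a gripper value outside its range is refused whole. The fingers move at their own pace and stop on an object; "squeeze" is the grip in N (left out, the last holds). Time passes only in rows, so rows that do not move let the fingers close. It gives the time, the measured TCP pose, the force, the opening and the grip force at its end, in the units of the state.
- robot.read_state(): the state, without advancing time (a new reading comes with each control period).
- robot.capture(name): name is "scene" or "side" or "wrist"; returns a dict with "frame" (384x512x3 uint8, red, green, blue), "intrinsics" (3x3 intrinsics, pixels), "extrinsics" (4x4, takes a point from world to camera coordinates). Camera axes: x right, y up, looking along -z (the intrinsics and any distortion apply to the point x, -y, -z); pixel columns grow to the right and rows downward; lengths in m; the calibration is good to about 2 mm. The wrist camera is an equidistant fisheye: a pixel r from the principal point sees the ray r / f radians off the axis. A picture is of the moment at which its call begins. There is no depth.
- robot.sign_off(): hands the job in; it is judged then, once.
The state is a dict: "time_s": time; "joint_positions": joint angles; "joint_vel": joint speeds; "joint_efforts": joint torques, N m; "tool_pos": TCP position; "ee_rot": TCP orientation; "force": force on the tool from outside, world axes, zero at the start; "torque": the same for the moment, N m; "opening": finger opening in m; "finger_force": force on a finger pad.
Only numpy, scipy, OpenCV 4.12 (cv2) and the standard library are available. Lean on these libraries where they do the work, as an engineer would, in place of code of your own. Each camera call takes 0.05 s, during which the arm holds its last target. There are 200 camera calls.

### The job

Pull the finished torch out of the sprung dock that leans towards the robot, and stand it tail down in the free cup of the test box, lowered fully to the bottom (do not drop it in) and let go. Then press the start button fully down and release it. Leave the other torch and the screwdriver where they are.

Things in the scene. Friction and masses are not known exactly. Their poses are not given: they have to be found in the camera images.
- torch: the torch to test: dark metal, round, 150 mm long, 0.1-0.2 kg. Origin at centre of its flat tail, z along its axis to the lens. 22 mm across up to 105 mm, then a straight head 30 mm across from 112 to 150 mm. Starts in the dock, leaning 22 to 25 degrees, lens up, tail 45 mm deep; spring plungers in a groove near its tail hold it: a straight pull along its axis of 5-15 N frees it
- dock: the fixed dock: aluminium base plate 110 x 90 x 12 mm with a grey sleeve 38 mm across and 50 mm long between two 47 mm high cheek plates. Origin at the centre of its underside, z up; the sleeve leans 22 degrees from z towards the dock's -x
- dock_mouth (a point): centre of the mouth of the sleeve, 70 mm up; axes as the dock's
- tester: the fixed grey test box, 150 x 230 x 45 mm, carrying the two black cups on its top 110 mm apart, along its y. Origin at the centre of its underside
- cup_free_in (a point): centre of the inner floor of the free (empty) cup, z up. Cup: black, round, bore 27 mm across and 57 mm deep, its top 8 mm flared to 38 mm inside; outside 38 mm, 48 mm at the rim. Rim 57 mm above this point. Which of the two cups is free changes
- cup_used_in (a point): the same point of the other cup, which already holds a torch
- torch_done: bystander: a like torch standing in the other cup; origin at the centre of its tail, z towards its lens
- start_top (a point): centre of the top face of the start button, z up: plain grey round cap 28 mm across that stands 10 mm proud of its 44 mm black collar, on a separate fixed grey box 70 x 70 x 35 mm on the mat; top at 57 mm. It goes down 6 mm, fully down at 5 N, and springs back
- start (a joint): travel of the start button, 0 up to 0.006 m fully down
- driver: bystander: screwdriver with orange handle, 200 mm long, lying along its x; origin at the middle of its underside
Things that resemble listed ones, but are neither listed nor needed, are in the scene too. What is shaped like the torch but brown or green is not meant.

How it is judged:
On the way, in this order (a step that is already met when the one before it is completed fails the run):
1. the torch is pulled out of the dock's sleeve (its tail more than 60 mm from the mouth) (distance between torch and dock_mouth above 0.06 m), for 0.1 s.
2. the torch stands tail down on the floor of the free cup and is let go (horizontal distance between torch and cup_free_in below 0.008 m and z of torch in the frame of cup_free_in between -0.006 and 0.006 m and angle between torch's own z axis and vertical below 0.15 rad and contact force between the fingers and torch below 0.1 N), for 0.3 s.
3. the start button is pressed fully down (past 4.5 of 6 mm) (value of joint start above 0.0045 m), for 0.05 s.
At the end, for the whole second after the job is handed in: the torch stands in the free cup, tail down: tail centre within 8 mm of the cup's centre and 6 mm of its floor, leaning less than 0.15 rad, let go and at rest; the start button is up again (under 2 mm) (all of step 2 and linear speed of torch below 0.02 m/s and value of joint start below 0.002 m); the robot touches nothing.
It fails at once if the torch is dropped into the cup (faster than 0.5 m/s in the cup) (horizontal distance between torch and cup_free_in below 0.02 m and z of torch in the frame of cup_free_in below 0.05 m and linear speed of torch above 0.5 m/s).
It fails at once if the start button is pressed while the torch is not in the free cup (value of joint start above 0.003 m and (horizontal distance between torch and cup_free_in above 0.02 m or z of torch in the frame of cup_free_in above 0.02 m)).
It fails at once if the other torch or the screwdriver is moved by more than 25 mm (distance of any of torch_done, driver from where it was at the start of the episode above 0.025 m).
It also fails if it takes over 64 s, if anything falls off the work surface, if the arm or the gripper's body presses on something with over 40 N, if the wrist force passes 120 N, or if a joint passes its speed limit or range.

## Working session

There is one attempt and no reset: what is moved stays moved. The work goes in short steps, Python scripts to look and compute and a tool call to move; the robot and the scene stay as the last step left them, time stands still between calls to the robot, and variables do not carry over. Pictures are saved under pics/ and viewed, at most 10 in all, crops included, and the job is handed in when it is done.

Besides the shell and the picture viewer there is one more tool, called after "Emit:" as name(argument=value, ...) on one line, values as JSON. servo_tool: Moves the arm, as the interface text tells. Its arguments: {"type":"object","properties":{"increments":{"type":"array"},"squeeze":{"type":"number"}},"required":["increments"]}

```bash
ls; mkdir -p pics; python3 - <<'E'
from cell import robot
import cv2,pickle
s=robot.read_state();print({k:s[k] for k in("time_s","tool_pos","ee_rot","opening","force")},robot.grip_point_offset)
d={}
for n in("scene","side","wrist"):
    c=robot.capture(n);d[n]=c;print(n,c["intrinsics"],c["extrinsics"],c.keys())
    cv2.imwrite(f"pics/{n}0.png",c["frame"][:,:,::-1])
pickle.dump(d,open("c0.pkl","wb"))
import numpy as np
a=np.hstack([d["scene"]["frame"],d["side"]["frame"]])
E
```

```text
pics
{'time_s': 0.0, 'tool_pos': array([0.2338855 , 0.57903822, 0.30191196]), 'ee_rot': array([-3.13978840e+00,  1.47215896e-04,  2.75788532e+00]), 'opening': 0.08794699751550905, 'force': array([ 0.29449494, -0.17218917, -0.34431156])} 0.0453
scene [[379.18847945   0.         259.08743698]
 [  0.         379.18847945 189.21477861]
 [  0.           0.           1.        ]] [[ 0.08408217  0.99639383  0.0113811  -0.05478158]
 [-0.78283867  0.05898578  0.61942255  0.38572342]
 [ 0.61651748 -0.06099195  0.78497527 -1.39406466]
 [ 0.          0.          0.          1.        ]] dict_keys(['frame', 'intrinsics', 'extrinsics'])
side [[406.45630319   0.         248.95518648]
 [  0.         406.45630319 191.7102165 ]
 [  0.           0.           1.        ]] [[ 0.90763588 -0.41962337 -0.01064588 -0.49376223]
 [ 0.2504056   0.52091835  0.81605214 -0.20939686]
 [-0.33688892 -0.74334399  0.57788023 -0.9092196 ]
 [ 0.          0.          0.          1.        ]] dict_keys(['frame', 'intrinsics', 'extrinsics'])
wrist [[297.31863964   0.         258.91097987]
 [  0.         297.31863964 186.72903853]
 [  0.           0.           1.        ]] [[ 0.37502565  0.92701274 -0.00177507 -0.62320464]
 [-0.89145429  0.36011379 -0.27500422  0.0375027 ]
 [-0.25429318  0.10471603  0.96144138 -0.3908927 ]
 [ 0.          0.          0.          1.        ]] dict_keys(['frame', 'intrinsics', 'extrinsics'])
```

View pics/scene0.png

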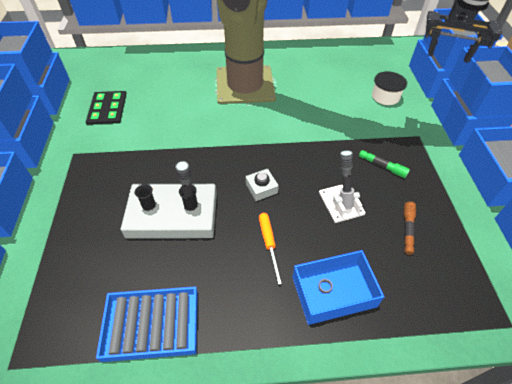

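View pics/side0.png

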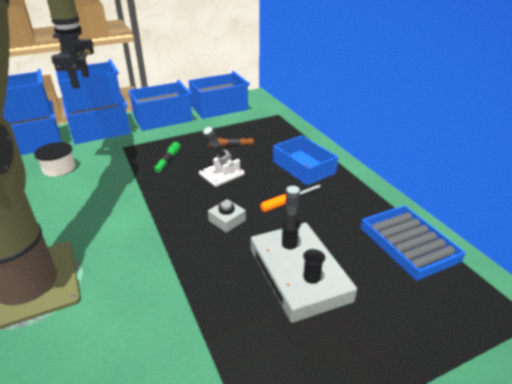

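Scene view: the dock is at about (343,203), with the dark torch in it and its lens at (347,157). The tester is at (170,210): left cup (146,195) is empty, right cup (188,195) holds torch_done. The start button is at (262,180). The green torch (385,163), the brown one (410,228) and the rods in the tray (150,320) are decoys. I'll enlarge the dock, tester and button to confirm.

```bash
python3 - <<'E'
import pickle,cv2,numpy as np
d=pickle.load(open("c0.pkl","rb"))
S=d["scene"]["frame"];T=d["side"]["frame"]
def cr(f,x,y,w,h,W,H): return cv2.resize(f[y:y+h,x:x+w],(W,H),interpolation=cv2.INTER_CUBIC)
a=np.vstack([np.hstack([cr(S,310,140,80,60+20,400,400)[:300],cr(T,190,120,80,60,400,300)]),
 np.hstack([cr(S,115,155,100,75,400,300),cr(T,200,180,160,120,400,300)])])
a[:300,:400]=cr(S,300,145,100,75,400,300)
cv2.imwrite("pics/crop0.png",a[:,:,::-1])
E
```

```text
(no output)
```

View pics/crop0.png

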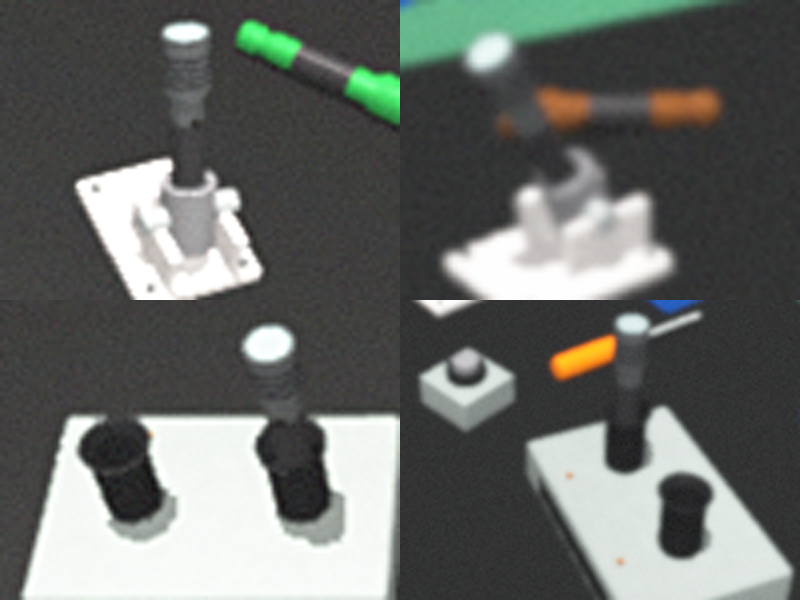

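The crop confirms it. The dark torch with a plain lens leans towards the robot in the dock, the left cup is empty, and the grey button is on its own box. Next I triangulate these points.

```bash
cat > h.py <<'E'
import numpy as np,cv2
from scipy.optimize import least_squares
def ray(c,uv):
    K,E=c["intrinsics"],c["extrinsics"];x=(uv[0]-K[0,2])/K[0,0];y=(uv[1]-K[1,2])/K[1,1]
    R,t=E[:3,:3],E[:3,3]
    if c.get("fish"):
        r=np.hypot(x,y);v=np.array([np.sin(r)*x/r,-np.sin(r)*y/r,-np.cos(r)])
    else: v=np.array([x,-y,-1])
    v=R.T@v; return -R.T@t,v/np.linalg.norm(v)
def tri(obs):
    A=0;b=0;rs=[ray(c,u) for c,u in obs]
    for o,v in rs: P=np.eye(3)-np.outer(v,v);A=A+P;b=b+P@o
    X=np.linalg.solve(A,b);return X,[round(1e3*np.linalg.norm((np.eye(3)-np.outer(v,v))@(X-o)),1) for o,v in rs]
def onz(c,uv,z):
    o,v=ray(c,uv);return o+v*(z-o[2])/v[2]
def proj(c,X):
    p=c["extrinsics"][:3,:3]@np.asarray(X)+c["extrinsics"][:3,3];x=p[0];y=-p[1];z=-p[2];K=c["intrinsics"]
    if c.get("fish"):
        r=np.hypot(x,y);k=np.arctan2(r,z)/r
    else:k=1/z
    return np.array([K[0,0]*x*k+K[0,2],K[1,1]*y*k+K[1,2]])
E
python3 - <<'E'
import pickle;from h import *
np.set_printoptions(precision=4,suppress=True)
d=pickle.load(open("c0.pkl","rb"));S,T=d["scene"],d["side"]
for n,a,b,z in [("lens",(346.5,153.3),(208,130.4),.2),("cup rim",(143.7,190.5),(313.6,256.8),0.107),("done lens",(182,166),(292.4,189.6),.2),("button",(262.3,178),(226,203.4),.057),("mouth",(347.2,190.7),(224,153),.07)]:
    print(n,*tri([(S,a),(T,b)]),onz(S,a,z),onz(T,b,z))
for p in[(319.25,191.2),(342,185),(365.5,212)]: print(onz(S,p,.012))
E
```

```text
lens [0.5235 0.2304 0.1636] [np.float64(0.2), np.float64(0.2)] [0.5575 0.2154 0.2   ] [0.5008 0.1613 0.2   ]
cup rim [ 0.5584 -0.2838  0.1045] [np.float64(0.3), np.float64(0.3)] [ 0.5602 -0.2829  0.107 ] [ 0.557  -0.2862  0.107 ]
done lens [ 0.5674 -0.1738  0.1985] [np.float64(0.6), np.float64(0.6)] [ 0.5694 -0.174   0.2   ] [ 0.5661 -0.1749  0.2   ]
button [0.4919 0.0236 0.0509] [np.float64(3.0), np.float64(3.0)] [0.5   0.021 0.057] [0.4881 0.0198 0.057 ]
mouth [0.5722 0.2392 0.0722] [np.float64(0.6), np.float64(0.6)] [0.5712 0.2396 0.07  ] [0.5735 0.2439 0.07  ]
[0.5231 0.1816 0.012 ]
[0.5057 0.251  0.012 ]
[0.6035 0.2942 0.012 ]
```

```bash
cat >> h.py <<'E'
from scipy.spatial.transform import Rotation as Ro
def Rt(s): return Ro.from_euler("xyz",s["ee_rot"]).as_matrix()
def plan(s,pos,R=None):
    """rotate first (rotvec deg, tool), then shift in new tool axes (mm)"""
    R0=Rt(s);R=R0 if R is None else R
    print("turn deg",np.round(Ro.from_matrix(R0.T@R).as_rotvec(degrees=True),1),"then shift mm",np.round(1e3*R.T@(np.asarray(pos)-s["tool_pos"]),1))
def Rtool(z,y):
    z=np.array(z,float);z/=np.linalg.norm(z);y=np.array(y,float);y-=z*(y@z);y/=np.linalg.norm(y)
    return np.column_stack([np.cross(y,z),y,z])
E
python3 - <<'E'
import pickle;from h import *;from cell import robot
np.set_printoptions(precision=4,suppress=True)
d=pickle.load(open("c0.pkl","rb"));W=d["wrist"];s=robot.read_state()
E=W["extrinsics"];R=Rt(s);c=-E[:3,:3].T@E[:3,3]
pc=R.T@(c-s["tool_pos"]);print("cam in tool",pc,"look in tool",R.T@(-E[2,:3]))
y=np.radians(108)
Rn=Rtool([0,0,-1],[np.cos(y),np.sin(y),0])
print("x tool",Rn[:,0])
look=Rn@R.T@(-E[2,:3])
# camera 0.25 above mouth-ish point, aimed
tgt=np.array([.55,.235,.1]);camp=tgt-look*.24;print(camp)
plan(s,camp-Rn@pc,Rn);print(camp-Rn@pc)
E
```

```text
cam in tool [ 0.0711 -0.0008 -0.0829] look in tool [-0.2749 -0.0006  0.9615]
x tool [-0.9511 -0.309  -0.    ]
[0.4872 0.2148 0.3308]
turn deg [ -0.1  -0.  -40. ] then shift mm [-199.4 -424.    54.3]
[0.5546 0.2375 0.2478]
```

Emit:
servo_tool(increments=[{"wz":-6.67},{"wz":-6.67},{"wz":-6.67},{"wz":-6.67},{"wz":-6.67},{"wz":-6.67}])

```text
$.increments[0]: bad value
```

Emit:
servo_tool(increments=[{"dx":-0.017,"dy":-0.035},{"dx":-0.017,"dy":-0.035},{"dx":-0.017,"dy":-0.035},{"dx":-0.017,"dy":-0.035},{"dx":-0.017,"dy":-0.035},{"dx":-0.017,"dy":-0.035},{"dx":-0.017,"dy":-0.035},{"dx":-0.017,"dy":-0.035},{"dx":-0.017,"dy":-0.035},{"dx":-0.017,"dy":-0.035},{"dx":-0.015,"dy":-0.035},{"dx":-0.014,"dy":-0.035}])

```text
$.increments[0]: bad value
```

Emit:
servo_tool(increments=[{},{}])

```text
$.increments[0]: bad value
```

```bash
python3 - <<'E'
from cell import robot
import cv2,pickle
from h import *
s=robot.read_state();print(s["time_s"],s["tool_pos"],s["ee_rot"],s["joint_positions"])
c=robot.capture("wrist");c["fish"]=1;pickle.dump((s,c),open("w1.pkl","wb"))
print(proj(c,[.5235,.2304,.1636]),proj(c,[.572,.239,.07]))
f=c["frame"][100:320,130:400];cv2.imwrite("pics/w1.png",cv2.resize(f,None,fx=2.7,fy=2.7,interpolation=cv2.INTER_CUBIC)[:,:,::-1])
E
```

```text
0.15 [0.23393393 0.57917065 0.30211034] [-3.14025834e+00  1.24809191e-04  2.75786564e+00] [-1.15318271  0.68978107 -0.19451938  1.56606783  0.15733191  0.90247553
 -0.21508785]
[128.42889753 425.59394881] [160.59130275 399.53486727]
```

View pics/w1.png

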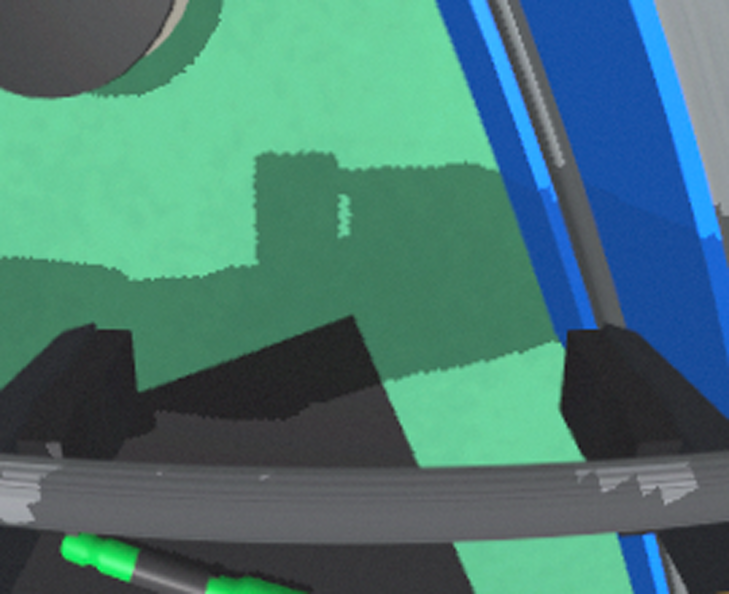

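The rows were refused because every field is required, so the arm hasn't moved. This picture shows only the green mat, the fingers at about rows 220-260 and the decoy green torch at lower left. I'm resending the moves with all fields.

Emit:
servo_tool(increments=[{"grip":0.088,"dx":0,"dy":0,"dz":0,"wx":0,"wy":0,"wz":-6.67},{"grip":0.088,"dx":0,"dy":0,"dz":0,"wx":0,"wy":0,"wz":-6.67},{"grip":0.088,"dx":0,"dy":0,"dz":0,"wx":0,"wy":0,"wz":-6.67},{"grip":0.088,"dx":0,"dy":0,"dz":0,"wx":0,"wy":0,"wz":-6.67},{"grip":0.088,"dx":0,"dy":0,"dz":0,"wx":0,"wy":0,"wz":-6.67},{"grip":0.088,"dx":0,"dy":0,"dz":0,"wx":0,"wy":0,"wz":-6.67}])

```text
time_s: 0.7
tool_pos: [0.2341, 0.5794, 0.3025]
ee_rot: [-3.141, -0.0, -2.821]
force: [-0.4, -0.6, 0.2]
opening: 0.0879
finger_force: 0.0
```

Emit:
servo_tool(increments=[{"grip":0.088,"dx":-0.0165,"dy":-0.0353,"dz":0,"wx":0,"wy":0,"wz":0},{"grip":0.088,"dx":-0.0165,"dy":-0.0353,"dz":0,"wx":0,"wy":0,"wz":0},{"grip":0.088,"dx":-0.0165,"dy":-0.0353,"dz":0,"wx":0,"wy":0,"wz":0},{"grip":0.088,"dx":-0.0165,"dy":-0.0353,"dz":0,"wx":0,"wy":0,"wz":0},{"grip":0.088,"dx":-0.0165,"dy":-0.0353,"dz":0,"wx":0,"wy":0,"wz":0},{"grip":0.088,"dx":-0.0165,"dy":-0.0353,"dz":0,"wx":0,"wy":0,"wz":0},{"grip":0.088,"dx":-0.0165,"dy":-0.0353,"dz":0,"wx":0,"wy":0,"wz":0},{"grip":0.088,"dx":-0.0165,"dy":-0.0353,"dz":0,"wx":0,"wy":0,"wz":0},{"grip":0.088,"dx":-0.0165,"dy":-0.0353,"dz":0,"wx":0,"wy":0,"wz":0},{"grip":0.088,"dx":-0.0165,"dy":-0.0353,"dz":0,"wx":0,"wy":0,"wz":0},{"grip":0.088,"dx":-0.0165,"dy":-0.0353,"dz":0,"wx":0,"wy":0,"wz":0},{"grip":0.088,"dx":-0.0165,"dy":-0.0353,"dz":0,"wx":0,"wy":0,"wz":0}])

```text
time_s: 1.7
tool_pos: [0.5545, 0.2362, 0.3027]
ee_rot: [-3.142, -0.0, -2.827]
force: [0.8, 0.6, -0.2]
opening: 0.088
finger_force: 0.0
```

Emit:
servo_tool(increments=[{"grip":0.088,"dx":0,"dy":0,"dz":0,"wx":0,"wy":0,"wz":0},{"grip":0.088,"dx":0,"dy":0,"dz":0,"wx":0,"wy":0,"wz":0},{"grip":0.088,"dx":0,"dy":0,"dz":0,"wx":0,"wy":0,"wz":0}])

```text
time_s: 1.95
tool_pos: [0.5529, 0.2385, 0.3025]
ee_rot: [3.141, -0.001, -2.827]
force: [-0.2, 0.0, -0.3]
opening: 0.0881
finger_force: 0.0
```

```bash
python3 - <<'E'
from cell import robot
import cv2,pickle
from h import *
s=robot.read_state();print(s["time_s"],s["tool_pos"],s["ee_rot"],s["joint_positions"])
c=robot.capture("wrist");c["fish"]=1;pickle.dump((s,c),open("w1.pkl","wb"))
print(proj(c,[.5235,.2304,.1636]),proj(c,[.572,.239,.07]))
cv2.imwrite("pics/w2.png",cv2.resize(c["frame"],(800,600),interpolation=cv2.INTER_CUBIC)[:,:,::-1])
E
```

```text
1.95 [0.55289705 0.23849727 0.3025291 ] [ 3.14050211e+00 -6.47512732e-04 -2.82684258e+00] [-0.23207599  0.68340976 -0.44461133  1.62942121  0.34983872  0.90909371
  1.07895899]
[261.05436455 158.40142816] [254.10544642 186.5165135 ]
```

View pics/w2.png

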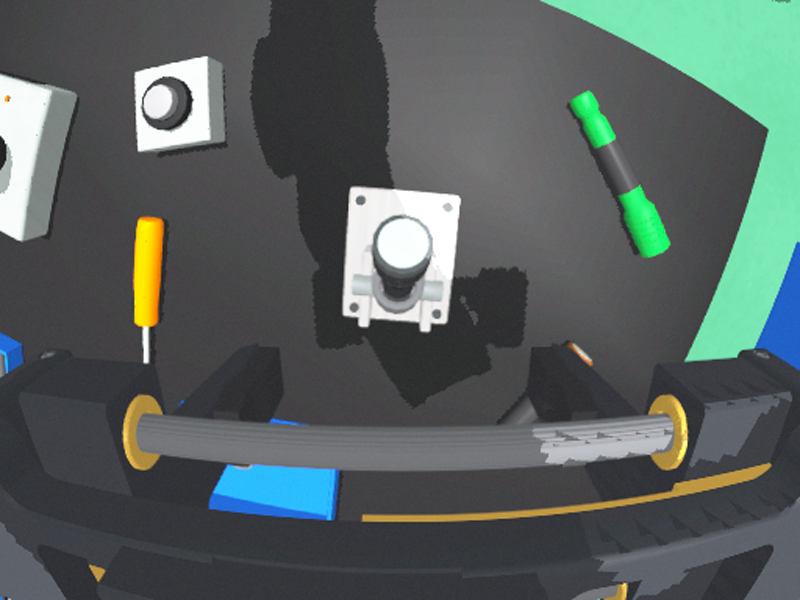

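The wrist view shows the dock plate corners at (350,186), (460,194), (343,317) and (448,330), with the torch lens at (402,245). The button top is at (162,103). I'll now fit the dock pose and the torch axis.

```bash
python3 - <<'E'
import pickle;from h import *
np.set_printoptions(precision=4,suppress=True)
d=pickle.load(open("c0.pkl","rb"));S,T=d["scene"],d["side"];s,W=pickle.load(open("w1.pkl","rb"))
def blob(c,seed,th):
    f=cv2.resize(c["frame"],None,fx=4,fy=4,interpolation=cv2.INTER_CUBIC).min(2)
    n,l,st,ce=cv2.connectedComponentsWithStats((f>th).astype(np.uint8));i=l[int(seed[1]*4+2),int(seed[0]*4+2)]
    return (ce[i]-1.5)/4,st[i][2:]/4,i
for th in(140,160,180):
    o=[(c,blob(c,p,th)) for c,p in((S,(346.5,153)),(T,(208,130.5)),(W,(258,156)))]
    print(th,[(*np.round(b[0],1),b[1],b[2]) for _,b in o],*tri([(c,b[0]) for c,b in o]))
cor=np.array([(350,186),(460,194),(448,330),(343,317)])/1.5625
g=np.array([onz(W,p,.012) for p in cor]);print(g,np.linalg.norm(np.diff(g,axis=0),axis=1))
scr=np.array([(361,200),(447,207),(438,313),(354,308)])/1.5625
h=np.array([onz(W,p,.012) for p in scr]);print("screws",h,np.linalg.norm(np.diff(h,axis=0),axis=1))
print("mid",g.mean(0),h.mean(0))
for q in(g,h):
    v=q[3]-q[0]+q[2]-q[1];w=q[1]-q[0]+q[2]-q[3]
    print("yaw x",np.degrees(np.arctan2(v[1],v[0])),"y",np.degrees(np.arctan2(w[1],w[0])))
b=np.array((161,102))/1.5625;print("button",onz(W,b,.057),tri([(W,b),(S,(262.3,178)),(T,(226,203.4))]))
E
```

```text
140 [(np.float64(346.0), np.float64(152.7), array([ 11.5,   5.5, 188. ]), np.int32(158)), (np.float64(207.4), np.float64(129.7), array([  9. ,   8. , 218.5]), np.int32(24)), (np.float64(256.1), np.float64(161.1), array([   76.  ,    93.  , 20424.25]), np.int32(5))] [0.5239 0.2282 0.167 ] [np.float64(0.7), np.float64(2.7), np.float64(2.3)]
160 [(np.float64(346.0), np.float64(152.7), array([ 11.,   5., 166.]), np.int32(27)), (np.float64(207.3), np.float64(129.7), array([  8.25,   7.  , 178.5 ]), np.int32(14)), (np.float64(256.2), np.float64(160.3), array([   75.5 ,    92.75, 19451.75]), np.int32(5))] [0.5236 0.2282 0.1668] [np.float64(0.8), np.float64(2.6), np.float64(2.1)]
180 [(np.float64(346.0), np.float64(152.7), array([ 10.5 ,   4.5 , 145.25]), np.int32(18)), (np.float64(207.4), np.float64(129.8), array([  7.75,   6.5 , 145.  ]), np.int32(8)), (np.float64(257.8), np.float64(155.2), array([  33.5 ,   32.  , 3326.75]), np.int32(10))] [0.5219 0.2284 0.1659] [np.float64(1.4), np.float64(1.4), np.float64(1.2)]
[[0.5159 0.1805 0.012 ]
 [0.4948 0.2665 0.012 ]
 [0.6073 0.2955 0.012 ]
 [0.6239 0.2062 0.012 ]] [0.0885 0.1162 0.0908]
screws [[0.5242 0.1923 0.012 ]
 [0.5082 0.2599 0.012 ]
 [0.5954 0.2821 0.012 ]
 [0.6132 0.2129 0.012 ]] [0.0694 0.09   0.0714]
mid [0.5605 0.2371 0.012 ] [0.5602 0.2368 0.012 ]
yaw x 13.93964418370226 y 102.13642319123632
yaw x 13.674415046886692 y 103.85603121646257
button [0.4884 0.0223 0.057 ] (array([0.4906, 0.0218, 0.0522]), [np.float64(2.9), np.float64(4.2), np.float64(2.7)])
```

```bash
python3 - <<'E'
import pickle;from h import *;from cell import robot
np.set_printoptions(precision=4,suppress=True)
s,W=pickle.load(open("w1.pkl","rb"));s=robot.read_state()
m=onz(W,np.array((398,285))/1.5625,.07);L=np.array([.5225,.2284,.1665])
v=m-L;print(m,"lean",np.degrees(np.arctan2(np.hypot(v[0],v[1]),-v[2])),"az",np.degrees(np.arctan2(v[1],v[0])),np.linalg.norm(v))
t,p=np.radians([23.5,13.8]);a=np.array([-np.sin(t)*np.cos(p),-np.sin(t)*np.sin(p),np.cos(t)])
R=Rtool(-a,[-np.sin(p),np.cos(p),0]);plan(s,L+.09*a,R)
E
```

```text
[0.5673 0.2382 0.07  ] lean 25.423950267527722 az 12.346787638568903 0.10684755363788384
turn deg [  1.  -23.5   4.3] then shift mm [83.3 -3.6 22.3]
```

Emit:
servo_tool(increments=[{"grip":0.088,"dx":0,"dy":0,"dz":0,"wx":0.25,"wy":-5.9,"wz":1.1},{"grip":0.088,"dx":0,"dy":0,"dz":0,"wx":0.25,"wy":-5.9,"wz":1.1},{"grip":0.088,"dx":0,"dy":0,"dz":0,"wx":0.25,"wy":-5.9,"wz":1.1},{"grip":0.088,"dx":0,"dy":0,"dz":0,"wx":0.25,"wy":-5.9,"wz":1.1},{"grip":0.088,"dx":0.028,"dy":-0.001,"dz":0.0,"wx":0,"wy":0,"wz":0},{"grip":0.088,"dx":0.028,"dy":-0.001,"dz":0.0,"wx":0,"wy":0,"wz":0},{"grip":0.088,"dx":0.027,"dy":-0.002,"dz":0.0,"wx":0,"wy":0,"wz":0},{"grip":0.088,"dx":0,"dy":0,"dz":0.022,"wx":0,"wy":0,"wz":0},{"grip":0.088,"dx":0,"dy":0,"dz":0,"wx":0,"wy":0,"wz":0},{"grip":0.088,"dx":0,"dy":0,"dz":0,"wx":0,"wy":0,"wz":0}])

```text
time_s: 2.83
tool_pos: [0.5039, 0.2244, 0.2694]
ee_rot: [-3.135, 0.417, -2.901]
force: [0.5, 0.2, -0.5]
opening: 0.0879
finger_force: 0.0
```

```bash
python3 - <<'E'
from cell import robot
import cv2,pickle
from h import *
np.set_printoptions(precision=4,suppress=True)
s=robot.read_state();print(s["time_s"],s["tool_pos"],s["ee_rot"])
c=robot.capture("wrist");c["fish"]=1;S=robot.capture("side");pickle.dump((s,c,S),open("w2.pkl","wb"))
R=Rt(s);L=np.array([.5225,.2284,.1665])
print("lens in tool",R.T@(L-s["tool_pos"]),proj(c,L),"axis pts",proj(c,s["tool_pos"]+.09*R[:,2]),proj(c,s["tool_pos"]+.195*R[:,2]))
a=cv2.resize(c["frame"][60:360,110:410],(500,500),interpolation=cv2.INTER_CUBIC)
b=cv2.resize(S["frame"][80:205,160:235+0],(300,500),interpolation=cv2.INTER_CUBIC)
cv2.imwrite("pics/w3.png",np.hstack([a,b])[:,:,::-1])
E
```

```text
2.8333 [0.5039 0.2244 0.2694] [-3.1349  0.4166 -2.9012]
lens in tool [0.0242 0.0001 0.1018] [259.8931 177.5245] axis pts [259.7634 219.5539] [259.4766 178.191 ]
```

View pics/w3.png

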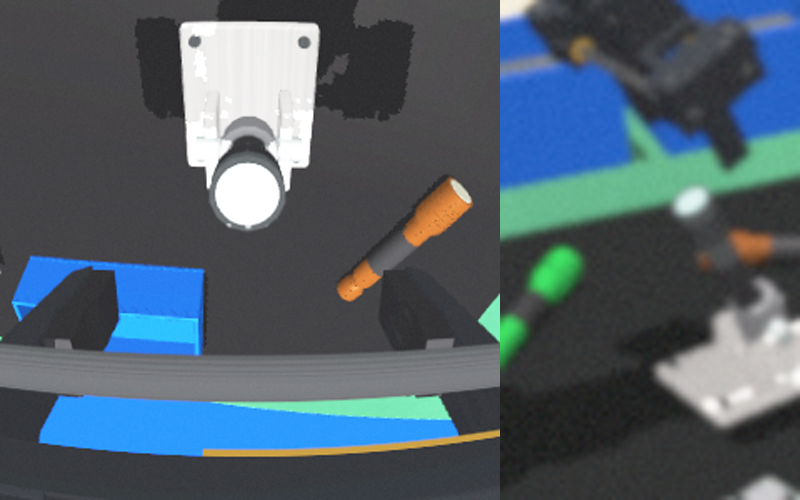

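The lens is centred sideways at (259,175) in the wrist image, 24-25 mm off in tool x. I correct that, wait a moment, then go down along the axis.

Emit:
servo_tool(increments=[{"grip":0.088,"dx":0.009,"dy":0,"dz":0,"wx":0,"wy":0,"wz":0},{"grip":0.088,"dx":0.009,"dy":0,"dz":0,"wx":0,"wy":0,"wz":0},{"grip":0.088,"dx":0.007,"dy":0,"dz":0,"wx":0,"wy":0,"wz":0},{"grip":0.088,"dx":0,"dy":0,"dz":0,"wx":0,"wy":0,"wz":0},{"grip":0.088,"dx":0,"dy":0,"dz":0,"wx":0,"wy":0,"wz":0},{"grip":0.088,"dx":0,"dy":0,"dz":0,"wx":0,"wy":0,"wz":0}])

```text
time_s: 3.43
tool_pos: [0.491, 0.2187, 0.2637]
ee_rot: [-3.132, 0.413, -2.906]
force: [-0.0, -0.1, -1.5]
opening: 0.088
finger_force: 0.0
```

```bash
python3 - <<'E'
from cell import robot
import cv2,pickle
from h import *
np.set_printoptions(precision=4,suppress=True)
s=robot.read_state();print(s["time_s"],s["tool_pos"],s["ee_rot"])
c=robot.capture("wrist");c["fish"]=1
R=Rt(s);L=np.array([.5225,.2284,.1665])
print("lens in tool",R.T@(L-s["tool_pos"]),proj(c,L))
f=c["frame"].min(2);n,l,st,ce=cv2.connectedComponentsWithStats((f>190).astype(np.uint8))
for i in range(1,n):
    if 200<st[i][4]<5000: print(st[i],ce[i])
p=proj(c,L);i=l[int(p[1]),int(p[0])];u=ce[i]
o,v=ray(c,u)
for z in(.163,.1665,.17): X=o+v*(z-o[2])/v[2];print(z,X,R.T@(X-s["tool_pos"]))
E
```

```text
3.4333 [0.491  0.2187 0.2637] [-3.1319  0.4134 -2.9058]
lens in tool [0.0089 0.0031 0.1022] [264.4251 200.0284]
[  43   13   67   76 2407] [76.3016 51.3689]
[ 244  181   38   39 1171] [262.4987 200.1469]
0.163 [0.526  0.2279 0.163 ] [0.0073 0.0019 0.1067]
0.1665 [0.5229 0.2272 0.1665] [0.0088 0.0018 0.1023]
0.17 [0.5198 0.2264 0.17  ] [0.0103 0.0017 0.0978]
```

Emit:
servo_tool(increments=[{"grip":0.088,"dx":0.005,"dy":0.001,"dz":0,"wx":0,"wy":0,"wz":0},{"grip":0.088,"dx":0.005,"dy":0.001,"dz":0,"wx":0,"wy":0,"wz":0},{"grip":0.088,"dx":0,"dy":0,"dz":0,"wx":0,"wy":0,"wz":0},{"grip":0.088,"dx":0,"dy":0,"dz":0,"wx":0,"wy":0,"wz":0},{"grip":0.088,"dx":0,"dy":0,"dz":0,"wx":0,"wy":0,"wz":0}])

```text
time_s: 3.9
tool_pos: [0.4816, 0.2183, 0.2594]
ee_rot: [-3.131, 0.413, -2.905]
force: [0.3, -0.4, 0.3]
opening: 0.088
finger_force: 0.0
```

```bash
cat > lens.py <<'E'
from cell import robot
from h import *
np.set_printoptions(precision=4,suppress=True)
s=robot.read_state();print(s["time_s"],s["tool_pos"],s["ee_rot"],s["joint_positions"])
c=robot.capture("wrist");c["fish"]=1
R=Rt(s);L=np.array([.5227,.2274,.1667])
f=c["frame"].min(2);n,l,st,ce=cv2.connectedComponentsWithStats((f>190).astype(np.uint8))
p=proj(c,L);i=l[int(p[1]),int(p[0])];print("lens in tool",R.T@(L-s["tool_pos"]),p,"seen",ce[i],st[i])
o,v=ray(c,ce[i]);X=o+v*(L[2]-o[2])/v[2];print(X,R.T@(X-s["tool_pos"]))
t,q=np.radians([23.5,13.8]);a=np.array([-np.sin(t)*np.cos(q),-np.sin(t)*np.sin(q),np.cos(t)])
plan(s,X+.026*a,Rtool(-a,[-np.sin(q),np.cos(q),0]))
E
python3 lens.py
```

```text
3.9 [0.4816 0.2183 0.2594] [-3.1312  0.413  -2.9054] [-0.5745  0.5667 -0.017   2.2149  1.7409  0.1597 -0.4944]
lens in tool [-0.0013  0.0003  0.1018] [260.1365 214.6685] seen [259.7111 214.5331] [ 239  194   43   40 1208]
[0.5226 0.2271 0.1667] [-0.0012 -0.      0.1018]
turn deg [-0.7  0.2 -0.2] then shift mm [-1.5 -1.3 75.7]
```

Emit:
servo_tool(increments=[{"grip":0.088,"dx":-0.001,"dy":-0.001,"dz":0,"wx":-0.7,"wy":0.2,"wz":-0.2},{"grip":0.088,"dx":0,"dy":0,"dz":0.005,"wx":0,"wy":0,"wz":0},{"grip":0.088,"dx":0,"dy":0,"dz":0.005,"wx":0,"wy":0,"wz":0},{"grip":0.088,"dx":0,"dy":0,"dz":0.005,"wx":0,"wy":0,"wz":0},{"grip":0.088,"dx":0,"dy":0,"dz":0.005,"wx":0,"wy":0,"wz":0},{"grip":0.088,"dx":0,"dy":0,"dz":0.005,"wx":0,"wy":0,"wz":0},{"grip":0.088,"dx":0,"dy":0,"dz":0.005,"wx":0,"wy":0,"wz":0},{"grip":0.088,"dx":0,"dy":0,"dz":0,"wx":0,"wy":0,"wz":0},{"grip":0.088,"dx":0,"dy":0,"dz":0,"wx":0,"wy":0,"wz":0},{"grip":0.088,"dx":0,"dy":0,"dz":0,"wx":0,"wy":0,"wz":0}])

```text
time_s: 4.78
tool_pos: [0.4938, 0.2204, 0.2322]
ee_rot: [3.141, 0.409, -2.901]
force: [0.4, -0.3, -0.3]
opening: 0.0881
finger_force: 0.0
```

```bash
python3 lens.py
```

```text
4.7833 [0.4938 0.2204 0.2322] [ 3.1412  0.409  -2.901 ] [-0.4562  0.6326 -0.172   2.2002  1.8875  0.2444 -0.6142]
lens in tool [-0.0012 -0.0002  0.0719] [259.575  233.6052] seen [259.044  233.6272] [ 236  213   47   42 1478]
[0.5228 0.2271 0.1667] [-0.0013 -0.0005  0.0719]
turn deg [ 0.  -0.1 -0. ] then shift mm [-1.2 -0.4 45.9]
```

Tracking is good. I finish the descent and close.

Emit:
servo_tool(increments=[{"grip":0.088,"dx":-0.001,"dy":-0.0005,"dz":0.006,"wx":0,"wy":0,"wz":0},{"grip":0.088,"dx":0,"dy":0,"dz":0.007,"wx":0,"wy":0,"wz":0},{"grip":0.088,"dx":0,"dy":0,"dz":0.007,"wx":0,"wy":0,"wz":0},{"grip":0.088,"dx":0,"dy":0,"dz":0.007,"wx":0,"wy":0,"wz":0},{"grip":0.088,"dx":0,"dy":0,"dz":0.007,"wx":0,"wy":0,"wz":0},{"grip":0.088,"dx":0,"dy":0,"dz":0.007,"wx":0,"wy":0,"wz":0},{"grip":0.088,"dx":0,"dy":0,"dz":0.005,"wx":0,"wy":0,"wz":0},{"grip":0.088,"dx":0,"dy":0,"dz":0,"wx":0,"wy":0,"wz":0},{"grip":0.088,"dx":0,"dy":0,"dz":0,"wx":0,"wy":0,"wz":0},{"grip":0.088,"dx":0,"dy":0,"dz":0,"wx":0,"wy":0,"wz":0}])

```text
time_s: 5.67
tool_pos: [0.5125, 0.2246, 0.1904]
ee_rot: [3.141, 0.409, -2.901]
force: [-0.0, 0.1, 0.4]
opening: 0.0879
finger_force: 0.0
```

Emit:
servo_tool(increments=[{"grip":0.02,"dx":0,"dy":0,"dz":0,"wx":0,"wy":0,"wz":0},{"grip":0.02,"dx":0,"dy":0,"dz":0,"wx":0,"wy":0,"wz":0},{"grip":0.02,"dx":0,"dy":0,"dz":0,"wx":0,"wy":0,"wz":0},{"grip":0.02,"dx":0,"dy":0,"dz":0,"wx":0,"wy":0,"wz":0},{"grip":0.02,"dx":0,"dy":0,"dz":0,"wx":0,"wy":0,"wz":0},{"grip":0.02,"dx":0,"dy":0,"dz":0,"wx":0,"wy":0,"wz":0},{"grip":0.02,"dx":0,"dy":0,"dz":0,"wx":0,"wy":0,"wz":0},{"grip":0.02,"dx":0,"dy":0,"dz":0,"wx":0,"wy":0,"wz":0},{"grip":0.02,"dx":0,"dy":0,"dz":0,"wx":0,"wy":0,"wz":0},{"grip":0.02,"dx":0,"dy":0,"dz":0,"wx":0,"wy":0,"wz":0}], squeeze=45)

```text
time_s: 6.5
tool_pos: [0.5126, 0.2246, 0.1903]
ee_rot: [3.141, 0.409, -2.901]
force: [-0.5, 0.8, -0.4]
opening: 0.0286
finger_force: 45.0
```

The grip holds: 28.6 mm opening at 45 N. Now the straight pull along the axis.

Emit:
servo_tool(increments=[{"grip":0.02,"dx":0,"dy":0,"dz":-0.003,"wx":0,"wy":0,"wz":0},{"grip":0.02,"dx":0,"dy":0,"dz":-0.003,"wx":0,"wy":0,"wz":0},{"grip":0.02,"dx":0,"dy":0,"dz":-0.004,"wx":0,"wy":0,"wz":0},{"grip":0.02,"dx":0,"dy":0,"dz":-0.005,"wx":0,"wy":0,"wz":0},{"grip":0.02,"dx":0,"dy":0,"dz":-0.005,"wx":0,"wy":0,"wz":0},{"grip":0.02,"dx":0,"dy":0,"dz":-0.005,"wx":0,"wy":0,"wz":0},{"grip":0.02,"dx":0,"dy":0,"dz":-0.005,"wx":0,"wy":0,"wz":0},{"grip":0.02,"dx":0,"dy":0,"dz":-0.005,"wx":0,"wy":0,"wz":0},{"grip":0.02,"dx":0,"dy":0,"dz":-0.005,"wx":0,"wy":0,"wz":0},{"grip":0.02,"dx":0,"dy":0,"dz":-0.005,"wx":0,"wy":0,"wz":0},{"grip":0.02,"dx":0,"dy":0,"dz":-0.005,"wx":0,"wy":0,"wz":0},{"grip":0.02,"dx":0,"dy":0,"dz":-0.005,"wx":0,"wy":0,"wz":0}])

```text
time_s: 7.5
tool_pos: [0.4911, 0.2193, 0.2413]
ee_rot: [3.141, 0.409, -2.901]
force: [-0.2, -0.2, -0.8]
opening: 0.0287
finger_force: 45.0
```

```bash
python3 - <<'E'
from cell import robot
s=robot.read_state();print(s["tool_pos"],s["opening"],s["finger_force"],s["force"],s["joint_positions"])
E
```

```text
[0.49112374 0.21931513 0.24128071] 0.028662265651795818 44.99984409660101 [-0.24753295 -0.21825293 -0.81730106] [-0.48391026  0.6103947  -0.12972227  2.20227675  1.84682198  0.21320372
 -0.57650334]
```

Emit:
servo_tool(increments=[{"grip":0.02,"dx":0,"dy":0,"dz":-0.008,"wx":0,"wy":0,"wz":0},{"grip":0.02,"dx":-0.005,"dy":0,"dz":-0.0115,"wx":0,"wy":0,"wz":0},{"grip":0.02,"dx":-0.005,"dy":0,"dz":-0.0115,"wx":0,"wy":0,"wz":0},{"grip":0.02,"dx":-0.005,"dy":0,"dz":-0.0115,"wx":0,"wy":0,"wz":0},{"grip":0.02,"dx":-0.005,"dy":0,"dz":-0.0115,"wx":0,"wy":0,"wz":0},{"grip":0.02,"dx":-0.005,"dy":0,"dz":-0.0115,"wx":0,"wy":0,"wz":0},{"grip":0.02,"dx":-0.005,"dy":0,"dz":-0.0115,"wx":0,"wy":0,"wz":0},{"grip":0.02,"dx":-0.005,"dy":0,"dz":-0.0115,"wx":0,"wy":0,"wz":0},{"grip":0.02,"dx":-0.005,"dy":0,"dz":-0.0115,"wx":0,"wy":0,"wz":0},{"grip":0.02,"dx":0,"dy":0,"dz":0,"wx":0,"wy":0,"wz":0},{"grip":0.02,"dx":0,"dy":0,"dz":0,"wx":0,"wy":0,"wz":0}])

```text
time_s: 8.42
tool_pos: [0.4888, 0.2178, 0.3373]
ee_rot: [-3.139, 0.411, -2.902]
force: [-0.0, 0.2, -1.7]
opening: 0.0285
finger_force: 45.0
```

```bash
python3 - <<'E'
import pickle
from cell import robot
from h import *
s=robot.read_state();print(s["tool_pos"],s["ee_rot"],s["opening"],s["finger_force"],s["joint_positions"])
R=Rt(s);a=R.T@[0,0,1]
# free cup refined: rim ellipse already triangulated (.5584,-.2838); upright, closing dir ~45 deg
for yd in (45,60):
    y=np.radians(yd);Rn=Rtool([0,0,-1],[np.cos(y),np.sin(y),0])
    R1=Rtool([0,0,-1],R[:,1]);plan(s,s["tool_pos"],R1)
    s2=dict(s);s2["ee_rot"]=Ro.from_matrix(R1).as_euler("xyz");plan(s2,[.5584,-.2838,.37],Rn)
E
```

```text
[0.48884301 0.21778668 0.33733714] [-3.13911013  0.41067048 -2.90203004] 0.028544635372447728 45.00004956498742 [-0.34097985  0.43791663 -0.33238422  2.09496331  0.89952819  0.37210949
  0.38549493]
turn deg [-0.1 23.5  0. ] then shift mm [0. 0. 0.]
turn deg [-0.   0.  58.7] then shift mm [-403.9 -305.5  -32.7]
turn deg [-0.1 23.5  0. ] then shift mm [0. 0. 0.]
turn deg [-0.   0.  43.7] then shift mm [-311.  -399.6  -32.7]
```

Emit:
servo_tool(increments=[{"grip":0.02,"dx":0,"dy":0,"dz":0,"wx":0,"wy":5.87,"wz":0},{"grip":0.02,"dx":0,"dy":0,"dz":0,"wx":0,"wy":5.87,"wz":0},{"grip":0.02,"dx":0,"dy":0,"dz":0,"wx":0,"wy":5.87,"wz":0},{"grip":0.02,"dx":0,"dy":0,"dz":0,"wx":0,"wy":5.87,"wz":0},{"grip":0.02,"dx":0,"dy":0,"dz":-0.02,"wx":0,"wy":0,"wz":0},{"grip":0.02,"dx":0,"dy":0,"dz":-0.02,"wx":0,"wy":0,"wz":0},{"grip":0.02,"dx":0,"dy":0,"dz":-0.02,"wx":0,"wy":0,"wz":0},{"grip":0.02,"dx":0,"dy":0,"dz":-0.02,"wx":0,"wy":0,"wz":0},{"grip":0.02,"dx":0,"dy":0,"dz":0,"wx":0,"wy":0,"wz":5},{"grip":0.02,"dx":0,"dy":0,"dz":0,"wx":0,"wy":0,"wz":5},{"grip":0.02,"dx":0,"dy":0,"dz":0,"wx":0,"wy":0,"wz":5},{"grip":0.02,"dx":0,"dy":0,"dz":0,"wx":0,"wy":0,"wz":5}])

```text
time_s: 9.42
tool_pos: [0.4883, 0.2175, 0.4153]
ee_rot: [-3.138, 0.011, 3.026]
force: [0.5, -0.7, -0.8]
opening: 0.0285
finger_force: 45.0
```

Emit:
servo_tool(increments=[{"grip":0.02,"dx":0,"dy":0,"dz":0,"wx":0,"wy":0,"wz":5},{"grip":0.02,"dx":0,"dy":0,"dz":0,"wx":0,"wy":0,"wz":5},{"grip":0.02,"dx":0,"dy":0,"dz":0,"wx":0,"wy":0,"wz":5},{"grip":0.02,"dx":0,"dy":0,"dz":0,"wx":0,"wy":0,"wz":5},{"grip":0.02,"dx":0,"dy":0,"dz":0,"wx":0,"wy":0,"wz":5},{"grip":0.02,"dx":0,"dy":0,"dz":0,"wx":0,"wy":0,"wz":5},{"grip":0.02,"dx":0,"dy":0,"dz":0,"wx":0,"wy":0,"wz":5},{"grip":0.02,"dx":0,"dy":0,"dz":0,"wx":0,"wy":0,"wz":4},{"grip":0.02,"dx":0,"dy":0,"dz":0,"wx":0,"wy":0,"wz":0},{"grip":0.02,"dx":0,"dy":0,"dz":0,"wx":0,"wy":0,"wz":0}])

```text
time_s: 10.25
tool_pos: [0.4882, 0.2178, 0.4157]
ee_rot: [3.137, 0.01, 2.352]
force: [-0.2, 0.3, -0.8]
opening: 0.029
finger_force: 45.0
```

```bash
cat > st.py <<'E'
import sys
from cell import robot
from h import *
np.set_printoptions(precision=4,suppress=True)
s=robot.read_state();print(s["time_s"],s["tool_pos"],s["ee_rot"],s["opening"],s["finger_force"],s["force"])
y=np.radians(float(sys.argv[4]));plan(s,[float(v) for v in sys.argv[1:4]],Rtool([0,0,-1],[np.cos(y),np.sin(y),0]))
E
python3 st.py .5584 -.2838 .417 45
```

```text
10.25 [0.4882 0.2178 0.4157] [3.137  0.0102 2.352 ] 0.029029941753864304 45.000244276598096 [-0.1681  0.3484 -0.8135]
turn deg [ 0.3  0.6 -0.2] then shift mm [-404.3 -305.    -1.3]
```

Emit:
servo_tool(increments=[{"grip":0.02,"dx":-0.012,"dy":-0.009,"dz":0,"wx":0.3,"wy":0.6,"wz":-0.2},{"grip":0.02,"dx":-0.024,"dy":-0.018,"dz":0,"wx":0,"wy":0,"wz":0},{"grip":0.02,"dx":-0.025,"dy":-0.019,"dz":0,"wx":0,"wy":0,"wz":0},{"grip":0.02,"dx":-0.025,"dy":-0.019,"dz":0,"wx":0,"wy":0,"wz":0},{"grip":0.02,"dx":-0.025,"dy":-0.019,"dz":0,"wx":0,"wy":0,"wz":0},{"grip":0.02,"dx":-0.025,"dy":-0.019,"dz":0,"wx":0,"wy":0,"wz":0},{"grip":0.02,"dx":-0.025,"dy":-0.019,"dz":0,"wx":0,"wy":0,"wz":0},{"grip":0.02,"dx":-0.025,"dy":-0.019,"dz":0,"wx":0,"wy":0,"wz":0},{"grip":0.02,"dx":-0.025,"dy":-0.019,"dz":0,"wx":0,"wy":0,"wz":0},{"grip":0.02,"dx":-0.025,"dy":-0.019,"dz":0,"wx":0,"wy":0,"wz":0},{"grip":0.02,"dx":-0.025,"dy":-0.019,"dz":0,"wx":0,"wy":0,"wz":0},{"grip":0.02,"dx":-0.025,"dy":-0.019,"dz":0,"wx":0,"wy":0,"wz":0}])

```text
time_s: 11.25
tool_pos: [0.536, -0.1397, 0.4157]
ee_rot: [3.141, -0.001, 2.355]
force: [-0.2, -0.1, -2.0]
opening: 0.0287
finger_force: 45.0
```

Emit:
servo_tool(increments=[{"grip":0.02,"dx":-0.025,"dy":-0.019,"dz":0,"wx":0,"wy":0,"wz":0},{"grip":0.02,"dx":-0.025,"dy":-0.019,"dz":0,"wx":0,"wy":0,"wz":0},{"grip":0.02,"dx":-0.025,"dy":-0.019,"dz":0,"wx":0,"wy":0,"wz":0},{"grip":0.02,"dx":-0.025,"dy":-0.019,"dz":0,"wx":0,"wy":0,"wz":0},{"grip":0.02,"dx":-0.018,"dy":-0.012,"dz":0,"wx":0,"wy":0,"wz":0},{"grip":0.02,"dx":0,"dy":0,"dz":0,"wx":0,"wy":0,"wz":0},{"grip":0.02,"dx":0,"dy":0,"dz":0,"wx":0,"wy":0,"wz":0},{"grip":0.02,"dx":0,"dy":0,"dz":0,"wx":0,"wy":0,"wz":0}])

```text
time_s: 11.92
tool_pos: [0.5571, -0.2825, 0.4154]
ee_rot: [3.14, -0.003, 2.356]
force: [0.2, 0.3, -1.2]
opening: 0.0288
finger_force: 45.0
```

```bash
python3 st.py .5584 -.2838 .30 45; python3 - <<'E'
from cell import robot
import cv2,pickle
from h import *
d={n:robot.capture(n) for n in("scene","side","wrist")};d["wrist"]["fish"]=1;s=robot.read_state();pickle.dump((s,d),open("c1.pkl","wb"))
p=s["tool_pos"];z=Rt(s)[:,2]
for n in d: print(n,[np.round(proj(d[n],p+k*z),1) for k in(.026,.176)],np.round(proj(d[n],[.5584,-.2838,.1045]),1))
def cr(f,x,y,w,h,W,H): return cv2.resize(f[y:y+h,x:x+w],(W,H),interpolation=cv2.INTER_CUBIC)
a=np.hstack([cr(d["scene"]["frame"],80,90,140,140,400,400),cr(d["side"]["frame"],240,120,140,140+40,400,514)[:400]])
cv2.imwrite("pics/c1.png",a[:,:,::-1])
E
```

```text
11.9167 [ 0.5571 -0.2825  0.4154] [ 3.14   -0.0026  2.3557] 0.028756557528437195 45.0000495929271 [ 0.2212  0.3407 -1.2169]
turn deg [ 0.1 -0.1 -0. ] then shift mm [ -1.9   0.  115.4]
scene [array([110.8,  98.2]), array([130.8, 152.6])] [143.6 190.6]
side [array([326.4, 129.3]), array([318.2, 202.9])] [313.4 256.7]
wrist [array([260.7, 275.5]), array([259.8, 183.4])] [258.8 158.7]
```

View pics/c1.png

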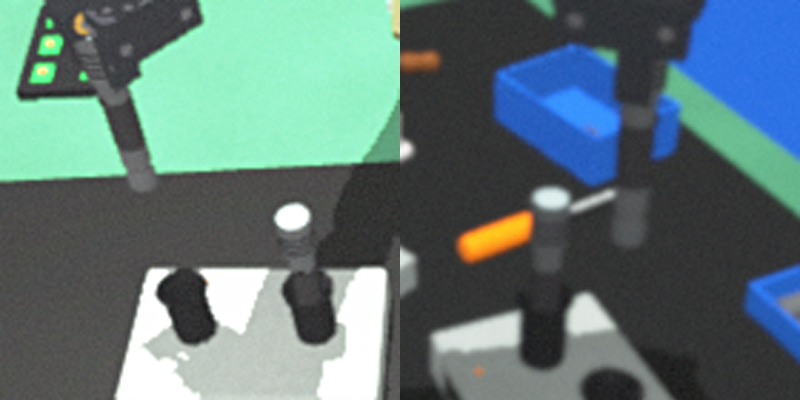

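The torch hangs upright in the grip above the free cup. In the scene crop its tail is at (145,185), as predicted. In the side crop it is at (628,240), with 623 predicted, so it may tilt slightly. I'll measure that by differencing against the first frames.

```bash
python3 - <<'E'
import pickle;from h import *
d0=pickle.load(open("c0.pkl","rb"));s,d=pickle.load(open("c1.pkl","rb"))
p=s["tool_pos"];R=Rt(s);z=R[:,2]
for n in("scene","side"):
    m=np.abs(d0[n]["frame"].astype(int)-d[n]["frame"]).sum(2);f=d[n]["frame"].sum(2)
    for k in(.09,.11,.13,.15,.165,.172):
        c=proj(d[n],p+k*z);y=int(round(c[1]));x0=int(c[0])-12
        r=f[y,x0:x0+25];print(n,k,np.round(c,1),"row",y,"x0",x0,r.tolist())
E
```

```text
scene 0.09 [120.1 123.4] row 123 x0 108 [198, 228, 220, 213, 261, 303, 293, 293, 312, 330, 323, 315, 311, 311, 312, 314, 283, 320, 508, 623, 617, 593, 591, 591, 602]
scene 0.11 [122.8 130.7] row 131 x0 110 [598, 602, 603, 612, 604, 612, 570, 365, 198, 206, 207, 217, 209, 204, 205, 196, 187, 185, 361, 563, 622, 607, 607, 606, 606]
scene 0.13 [125.3 137.6] row 138 x0 113 [600, 604, 603, 603, 614, 599, 460, 217, 205, 202, 212, 215, 211, 207, 203, 179, 170, 314, 528, 612, 606, 604, 594, 599, 602]
scene 0.15 [127.8 144.3] row 144 x0 115 [603, 582, 593, 594, 598, 601, 552, 358, 323, 333, 336, 336, 341, 310, 310, 289, 272, 416, 565, 611, 603, 616, 592, 603, 592]
scene 0.165 [129.6 149.1] row 149 x0 117 [599, 595, 595, 608, 607, 612, 572, 415, 330, 328, 303, 315, 332, 301, 306, 299, 331, 488, 603, 593, 586, 580, 579, 573, 586]
scene 0.172 [130.4 151.4] row 151 x0 118 [443, 387, 393, 377, 405, 368, 337, 340, 339, 348, 359, 346, 341, 337, 317, 296, 269, 262, 239, 226, 232, 223, 218, 228, 218]
side 0.09 [322.7 163. ] row 163 x0 310 [460, 455, 452, 452, 451, 434, 374, 274, 212, 213, 235, 234, 25
[... 189 characters left out ...]
51, 193, 245, 297, 325, 328, 321, 303]
side 0.13 [320.5 182.2] row 182 x0 308 [323, 316, 317, 303, 290, 261, 238, 176, 165, 143, 156, 151, 157, 160, 156, 163, 151, 145, 154, 139, 140, 157, 152, 159, 149]
side 0.15 [319.5 191.4] row 191 x0 307 [471, 423, 352, 284, 219, 184, 161, 184, 210, 239, 254, 249, 255, 259, 255, 257, 257, 253, 234, 208, 179, 162, 150, 147, 156]
side 0.165 [318.8 198.1] row 198 x0 306 [158, 154, 152, 136, 157, 162, 152, 174, 207, 226, 251, 251, 261, 262, 262, 268, 263, 254, 247, 221, 187, 165, 151, 155, 157]
side 0.172 [318.4 201.2] row 201 x0 306 [160, 155, 155, 153, 154, 157, 156, 180, 195, 239, 242, 250, 261, 260, 257, 258, 255, 258, 239, 222, 179, 169, 157, 158, 156]
```

The tail sits about 2.5 mm towards tool -x, a tilt of about 1.2°. I correct it and lower to just above the rim.

Emit:
servo_tool(increments=[{"grip":0.02,"dx":-0.003,"dy":0,"dz":0,"wx":0,"wy":1.2,"wz":0},{"grip":0.02,"dx":0,"dy":0,"dz":0.01,"wx":0,"wy":0,"wz":0},{"grip":0.02,"dx":0,"dy":0,"dz":0.014,"wx":0,"wy":0,"wz":0},{"grip":0.02,"dx":0,"dy":0,"dz":0.014,"wx":0,"wy":0,"wz":0},{"grip":0.02,"dx":0,"dy":0,"dz":0.014,"wx":0,"wy":0,"wz":0},{"grip":0.02,"dx":0,"dy":0,"dz":0.014,"wx":0,"wy":0,"wz":0},{"grip":0.02,"dx":0,"dy":0,"dz":0.014,"wx":0,"wy":0,"wz":0},{"grip":0.02,"dx":0,"dy":0,"dz":0.014,"wx":0,"wy":0,"wz":0},{"grip":0.02,"dx":0,"dy":0,"dz":0.012,"wx":0,"wy":0,"wz":0},{"grip":0.02,"dx":0,"dy":0,"dz":0.006,"wx":0,"wy":0,"wz":0},{"grip":0.02,"dx":0,"dy":0,"dz":0,"wx":0,"wy":0,"wz":0},{"grip":0.02,"dx":0,"dy":0,"dz":0,"wx":0,"wy":0,"wz":0}])

```text
time_s: 13.07
tool_pos: [0.5575, -0.2835, 0.3039]
ee_rot: [3.14, -0.022, 2.354]
force: [0.3, -0.3, -0.1]
opening: 0.0284
finger_force: 45.0
```

```bash
python3 st.py .5584 -.2838 .30 45; python3 - <<'E'
from cell import robot
import cv2,pickle
from h import *
d={n:robot.capture(n) for n in("scene","side")};s=robot.read_state();pickle.dump((s,d),open("c2.pkl","wb"))
def cr(f,x,y,w,h,W,H): return cv2.resize(f[y:y+h,x:x+w],(W,H),interpolation=cv2.INTER_CUBIC)
a=np.hstack([cr(d["scene"]["frame"],110,150,70,70,400,400),cr(d["side"]["frame"],275,200,70,70,400,400)])
cv2.imwrite("pics/c2.png",cv2.convertScaleAbs(a[:,:,::-1],alpha=1.6))
E
```

```text
13.0667 [ 0.5575 -0.2835  0.3039] [ 3.1403 -0.0222  2.3544] 0.02843117261665811 44.99988111667335 [ 0.3166 -0.3118 -0.0969]
turn deg [ 0.1 -1.3 -0.1] then shift mm [-0.9  0.4  3.9]
```

View pics/c2.png

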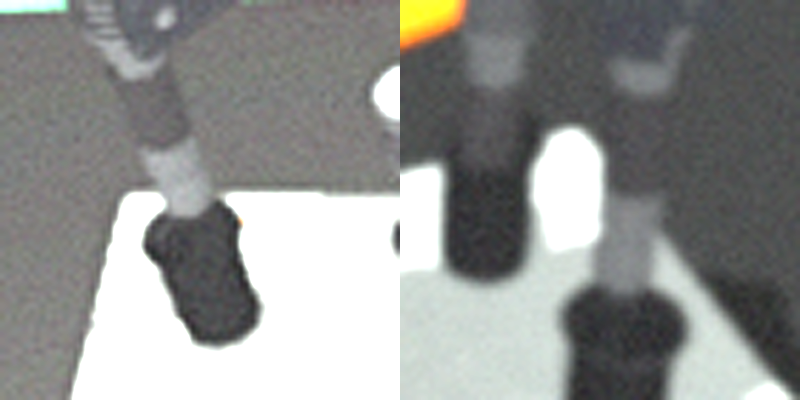

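Tail and cup rim are concentric in both views: scene axis heads to (193,230), side to (623,312). I lower it 60 mm into the cup, then slowly down to the floor.

Emit:
servo_tool(increments=[{"grip":0.02,"dx":-0.0001,"dy":0,"dz":0.005,"wx":0,"wy":0,"wz":0},{"grip":0.02,"dx":-0.0001,"dy":0,"dz":0.006,"wx":0,"wy":0,"wz":0},{"grip":0.02,"dx":-0.0001,"dy":0,"dz":0.006,"wx":0,"wy":0,"wz":0},{"grip":0.02,"dx":-0.0001,"dy":0,"dz":0.006,"wx":0,"wy":0,"wz":0},{"grip":0.02,"dx":-0.0001,"dy":0,"dz":0.006,"wx":0,"wy":0,"wz":0},{"grip":0.02,"dx":-0.0001,"dy":0,"dz":0.006,"wx":0,"wy":0,"wz":0},{"grip":0.02,"dx":-0.0001,"dy":0,"dz":0.006,"wx":0,"wy":0,"wz":0},{"grip":0.02,"dx":-0.0001,"dy":0,"dz":0.006,"wx":0,"wy":0,"wz":0},{"grip":0.02,"dx":-0.0001,"dy":0,"dz":0.006,"wx":0,"wy":0,"wz":0},{"grip":0.02,"dx":-0.0001,"dy":0,"dz":0.005,"wx":0,"wy":0,"wz":0},{"grip":0.02,"dx":0,"dy":0,"dz":0,"wx":0,"wy":0,"wz":0}])

```text
time_s: 14.08
tool_pos: [0.5571, -0.2836, 0.2448]
ee_rot: [3.141, -0.023, 2.354]
force: [0.5, 0.1, -1.9]
opening: 0.0287
finger_force: 45.0
```

Emit:
servo_tool(increments=[{"grip":0.02,"dx":0,"dy":0,"dz":0.004,"wx":0,"wy":0,"wz":0},{"grip":0.02,"dx":0,"dy":0,"dz":0.004,"wx":0,"wy":0,"wz":0},{"grip":0.02,"dx":0,"dy":0,"dz":0.004,"wx":0,"wy":0,"wz":0},{"grip":0.02,"dx":0,"dy":0,"dz":0,"wx":0,"wy":0,"wz":0},{"grip":0.02,"dx":0,"dy":0,"dz":0,"wx":0,"wy":0,"wz":0}])

```text
time_s: 14.5
tool_pos: [0.5572, -0.2835, 0.2338]
ee_rot: [3.14, -0.022, 2.354]
force: [1.8, -0.9, -2.0]
opening: 0.0287
finger_force: 45.0
```

Emit:
servo_tool(increments=[{"grip":0.02,"dx":0,"dy":0,"dz":0.002,"wx":0,"wy":0,"wz":0},{"grip":0.02,"dx":0,"dy":0,"dz":0.002,"wx":0,"wy":0,"wz":0},{"grip":0.02,"dx":0,"dy":0,"dz":0.001,"wx":0,"wy":0,"wz":0},{"grip":0.02,"dx":0,"dy":0,"dz":0,"wx":0,"wy":0,"wz":0},{"grip":0.02,"dx":0,"dy":0,"dz":0,"wx":0,"wy":0,"wz":0}])

```text
time_s: 14.92
tool_pos: [0.5572, -0.2834, 0.229]
ee_rot: [3.14, -0.022, 2.354]
force: [1.1, -1.3, -1.7]
opening: 0.0289
finger_force: 45.0
```

Emit:
servo_tool(increments=[{"grip":0.02,"dx":0,"dy":0,"dz":0.001,"wx":0,"wy":0,"wz":0},{"grip":0.02,"dx":0,"dy":0,"dz":0.001,"wx":0,"wy":0,"wz":0},{"grip":0.02,"dx":0,"dy":0,"dz":0.001,"wx":0,"wy":0,"wz":0},{"grip":0.02,"dx":0,"dy":0,"dz":0,"wx":0,"wy":0,"wz":0}])

```text
time_s: 15.25
tool_pos: [0.5575, -0.2836, 0.2269]
ee_rot: [3.14, -0.02, 2.354]
force: [1.4, -0.7, 4.1]
opening: 0.0285
finger_force: 45.0
```

Emit:
servo_tool(increments=[{"grip":0.02,"dx":0,"dy":0,"dz":0.001,"wx":0,"wy":0,"wz":0},{"grip":0.02,"dx":0,"dy":0,"dz":0,"wx":0,"wy":0,"wz":0},{"grip":0.02,"dx":0,"dy":0,"dz":0,"wx":0,"wy":0,"wz":0}])

```text
time_s: 15.5
tool_pos: [0.5578, -0.2838, 0.2268]
ee_rot: [3.14, -0.019, 2.353]
force: [0.1, -2.0, 9.7]
opening: 0.0284
finger_force: 45.0
```

The torch is on the floor: 10 N and no further motion. I ease off, then open.

Emit:
servo_tool(increments=[{"grip":0.02,"dx":0,"dy":0,"dz":-0.0015,"wx":0,"wy":0,"wz":0},{"grip":0.05,"dx":0,"dy":0,"dz":0,"wx":0,"wy":0,"wz":0},{"grip":0.07,"dx":0,"dy":0,"dz":0,"wx":0,"wy":0,"wz":0},{"grip":0.08,"dx":0,"dy":0,"dz":0,"wx":0,"wy":0,"wz":0},{"grip":0.08,"dx":0,"dy":0,"dz":0,"wx":0,"wy":0,"wz":0},{"grip":0.08,"dx":0,"dy":0,"dz":0,"wx":0,"wy":0,"wz":0},{"grip":0.08,"dx":0,"dy":0,"dz":0,"wx":0,"wy":0,"wz":0},{"grip":0.08,"dx":0,"dy":0,"dz":0,"wx":0,"wy":0,"wz":0}])

```text
time_s: 16.17
tool_pos: [0.557, -0.2832, 0.2264]
ee_rot: [3.14, -0.022, 2.354]
force: [0.2, -0.9, 0.6]
opening: 0.0733
finger_force: 0.0
```

Emit:
servo_tool(increments=[{"grip":0.08,"dx":0,"dy":0,"dz":-0.01,"wx":0,"wy":0,"wz":0},{"grip":0.08,"dx":0,"dy":0,"dz":-0.015,"wx":0,"wy":0,"wz":0},{"grip":0.08,"dx":0,"dy":0,"dz":-0.015,"wx":0,"wy":0,"wz":0},{"grip":0.08,"dx":0,"dy":0,"dz":-0.02,"wx":0,"wy":0,"wz":0},{"grip":0.08,"dx":0,"dy":0,"dz":-0.02,"wx":0,"wy":0,"wz":0},{"grip":0.08,"dx":0,"dy":0,"dz":-0.02,"wx":0,"wy":0,"wz":0},{"grip":0.08,"dx":0,"dy":0,"dz":0,"wx":0,"wy":0,"wz":0},{"grip":0.08,"dx":0,"dy":0,"dz":0,"wx":0,"wy":0,"wz":0}])

```text
time_s: 16.83
tool_pos: [0.559, -0.2851, 0.3281]
ee_rot: [3.139, -0.019, 2.354]
force: [-0.1, 0.3, -1.3]
opening: 0.0797
finger_force: 0.0
```

```bash
python3 st.py .490 .022 .30 90; python3 - <<'E'
from cell import robot
import pickle;from h import *
np.set_printoptions(precision=4,suppress=True)
c=[robot.capture(n) for n in("scene","side")];pickle.dump(c,open("c3.pkl","wb"))
def bl(c,X):
    f=cv2.resize(c["frame"],None,fx=4,fy=4,interpolation=cv2.INTER_CUBIC).min(2)
    n,l,st,ce=cv2.connectedComponentsWithStats((f>150).astype(np.uint8));u=proj(c,X)*4
    g=[i for i in range(1,n) if 500<st[i][4]<4000];i=min(g,key=lambda i:np.hypot(*(ce[i]-u)));return (ce[i]-1.5)/4,st[i]
for X in([.5584,-.2838,.2],[.5674,-.1738,.1985]):
    b=[bl(k,X) for k in c];print([x[0] for x in b],[x[1][4] for x in b],*tri([(k,x[0]) for k,x in zip(c,b)]))
# button: fit of round grey cap in original views
d=pickle.load(open("c0.pkl","rb"));a=[cv2.resize(d[n]["frame"][y:y+36,x:x+48],(400,300),interpolation=cv2.INTER_CUBIC) for n,x,y in(("scene",238,160),("side",202,190))]
cv2.imwrite("pics/btn.png",np.hstack(a)[:,:,::-1])
E
```

```text
16.8333 [ 0.559  -0.2851  0.3281] [ 3.1392 -0.0192  2.3536] 0.07974903631535706 0.0 [-0.0989  0.2944 -1.3382]
turn deg [  0.6  -1.  -45.1] then shift mm [ 69.  307.1  28.1]
[array([133.9944, 165.5933]), array([316.2166, 219.7853])] [np.int32(1396), np.int32(1427)] [ 0.558  -0.283   0.1996] [np.float64(1.9), np.float64(1.9)]
[array([181.6241, 165.6333]), array([292.6069, 189.2521])] [np.int32(1598), np.int32(1200)] [ 0.5674 -0.1745  0.1998] [np.float64(0.6), np.float64(0.6)]
```

View pics/btn.png

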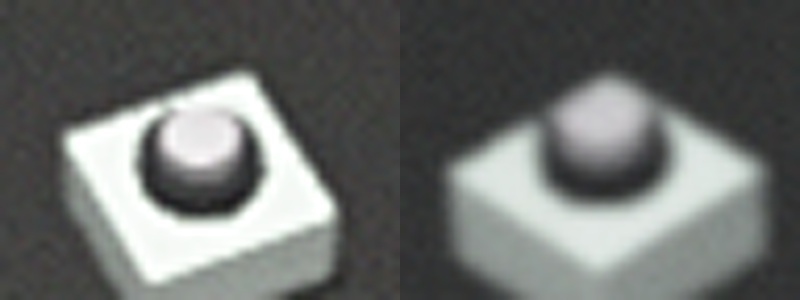

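The torch stands in the cup, with its lens at z 0.1996 against 0.1998 for the finished one. The button cap top is at (202,132) in the scene crop and (605,108) in the side crop.

```bash
python3 - <<'E'
import pickle;from h import *
np.set_printoptions(precision=4,suppress=True)
d=pickle.load(open("c0.pkl","rb"));S,T=d["scene"],d["side"];_,W=pickle.load(open("w1.pkl","rb"))
o=[(S,(262.2,175.8)),(T,(226.6,203)),(W,np.array((162,102))/1.5625)]
print(tri(o),[onz(c,u,.057) for c,u in o])
E
python3 st.py .493 .0225 .22 45
```

```text
(array([0.4897, 0.022 , 0.0553]), [np.float64(0.8), np.float64(1.2), np.float64(1.5)]) [array([0.4921, 0.0214, 0.057 ]), array([0.4902, 0.0207, 0.057 ]), array([0.4882, 0.0232, 0.057 ])]
16.9333 [ 0.558  -0.2848  0.3259] [ 3.141  -0.0233  2.3538] 0.080135511187526 0.0 [-0.2401  0.0966  0.0869]
turn deg [ 0.  -1.3 -0.1] then shift mm [263.3 171.4 105.9]
```

Emit:
servo_tool(increments=[{"grip":0.08,"dx":0,"dy":0,"dz":0,"wx":0,"wy":-1.3,"wz":0},{"grip":0.0,"dx":0.0241,"dy":0.0154,"dz":0,"wx":0,"wy":0,"wz":0},{"grip":0.0,"dx":0.0241,"dy":0.0154,"dz":0,"wx":0,"wy":0,"wz":0},{"grip":0.0,"dx":0.0241,"dy":0.0154,"dz":0,"wx":0,"wy":0,"wz":0},{"grip":0.0,"dx":0.0241,"dy":0.0154,"dz":0,"wx":0,"wy":0,"wz":0},{"grip":0.0,"dx":0.0241,"dy":0.0154,"dz":0,"wx":0,"wy":0,"wz":0},{"grip":0.0,"dx":0.0241,"dy":0.0154,"dz":0,"wx":0,"wy":0,"wz":0},{"grip":0.0,"dx":0.0241,"dy":0.0154,"dz":0,"wx":0,"wy":0,"wz":0},{"grip":0.0,"dx":0.0241,"dy":0.0154,"dz":0,"wx":0,"wy":0,"wz":0},{"grip":0.0,"dx":0.0241,"dy":0.0154,"dz":0,"wx":0,"wy":0,"wz":0},{"grip":0.0,"dx":0.0241,"dy":0.0154,"dz":0,"wx":0,"wy":0,"wz":0},{"grip":0.0,"dx":0.0241,"dy":0.0154,"dz":0,"wx":0,"wy":0,"wz":0}], squeeze=10)

```text
time_s: 17.93
tool_pos: [0.4905, 0.0236, 0.3255]
ee_rot: [-3.141, -0.001, 2.354]
force: [0.4, 0.0, -0.1]
opening: 0.0089
finger_force: 0.0
```

Emit:
servo_tool(increments=[{"grip":0,"dx":0,"dy":0,"dz":0.02,"wx":0,"wy":0,"wz":0},{"grip":0,"dx":0,"dy":0,"dz":0.02,"wx":0,"wy":0,"wz":0},{"grip":0,"dx":0,"dy":0,"dz":0.02,"wx":0,"wy":0,"wz":0},{"grip":0,"dx":0,"dy":0,"dz":0.02,"wx":0,"wy":0,"wz":0},{"grip":0,"dx":0,"dy":0,"dz":0.02,"wx":0,"wy":0,"wz":0},{"grip":0,"dx":0,"dy":0,"dz":0,"wx":0,"wy":0,"wz":0},{"grip":0,"dx":0,"dy":0,"dz":0,"wx":0,"wy":0,"wz":0},{"grip":0,"dx":0,"dy":0,"dz":0,"wx":0,"wy":0,"wz":0}])

```text
time_s: 18.6
tool_pos: [0.4919, 0.0226, 0.2269]
ee_rot: [3.14, 0.001, 2.354]
force: [0.6, 0.5, 0.4]
opening: 0.0006
finger_force: 0.0
```

```bash
python3 st.py .4902 .022 .14 45; python3 - <<'E'
from cell import robot
import pickle;from h import *
np.set_printoptions(precision=4,suppress=True)
W=robot.capture("wrist");W["fish"]=1;print(proj(W,[.4902,.022,.057]))
cv2.imwrite("pics/w5.png",cv2.resize(W["frame"][120:320,160:360],(600,600))[:,:,::-1])
E
```

```text
18.6 [0.4919 0.0226 0.2269] [3.1403 0.0005 2.3537] 0.0005624330422184109 0.0 [0.6251 0.5175 0.3917]
turn deg [ 0.1  0.  -0.1] then shift mm [ 0.8 -1.6 86.9]
[257.9015 184.1024]
```

View pics/w5.png

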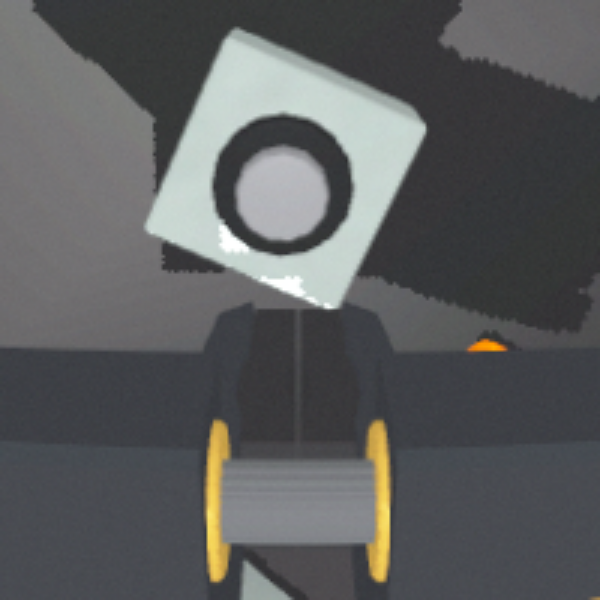

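The button cap is at (284,196) in this crop and the finger seam at column 298, so I shift -4 mm in tool y and go down.

Emit:
servo_tool(increments=[{"grip":0,"dx":0,"dy":-0.004,"dz":0.01,"wx":0,"wy":0,"wz":0},{"grip":0,"dx":0,"dy":0,"dz":0.02,"wx":0,"wy":0,"wz":0},{"grip":0,"dx":0,"dy":0,"dz":0.02,"wx":0,"wy":0,"wz":0},{"grip":0,"dx":0,"dy":0,"dz":0.02,"wx":0,"wy":0,"wz":0},{"grip":0,"dx":0,"dy":0,"dz":0.015,"wx":0,"wy":0,"wz":0},{"grip":0,"dx":0,"dy":0,"dz":0.01,"wx":0,"wy":0,"wz":0},{"grip":0,"dx":0,"dy":0,"dz":0.006,"wx":0,"wy":0,"wz":0},{"grip":0,"dx":0,"dy":0,"dz":0,"wx":0,"wy":0,"wz":0},{"grip":0,"dx":0,"dy":0,"dz":0,"wx":0,"wy":0,"wz":0}])

```text
time_s: 19.4
tool_pos: [0.4895, 0.0198, 0.1262]
ee_rot: [3.139, 0.001, 2.354]
force: [-0.3, 0.0, -0.7]
opening: 0.0007
finger_force: 0.0
```

Emit:
servo_tool(increments=[{"grip":0,"dx":0,"dy":0,"dz":0.002,"wx":0,"wy":0,"wz":0},{"grip":0,"dx":0,"dy":0,"dz":0.002,"wx":0,"wy":0,"wz":0},{"grip":0,"dx":0,"dy":0,"dz":0.002,"wx":0,"wy":0,"wz":0},{"grip":0,"dx":0,"dy":0,"dz":0.002,"wx":0,"wy":0,"wz":0},{"grip":0,"dx":0,"dy":0,"dz":0,"wx":0,"wy":0,"wz":0},{"grip":0,"dx":0,"dy":0,"dz":0,"wx":0,"wy":0,"wz":0}])

```text
time_s: 19.9
tool_pos: [0.4896, 0.0198, 0.1177]
ee_rot: [3.139, 0.001, 2.354]
force: [0.9, 0.1, 3.2]
opening: 0.0006
finger_force: 1.7
```

Emit:
servo_tool(increments=[{"grip":0,"dx":0,"dy":0,"dz":0.001,"wx":0,"wy":0,"wz":0},{"grip":0,"dx":0,"dy":0,"dz":0.001,"wx":0,"wy":0,"wz":0},{"grip":0,"dx":0,"dy":0,"dz":0.001,"wx":0,"wy":0,"wz":0},{"grip":0,"dx":0,"dy":0,"dz":0,"wx":0,"wy":0,"wz":0},{"grip":0,"dx":0,"dy":0,"dz":0,"wx":0,"wy":0,"wz":0}])

```text
time_s: 20.32
tool_pos: [0.4896, 0.0198, 0.1153]
ee_rot: [3.139, 0.002, 2.354]
force: [-0.1, -0.7, 12.6]
opening: 0.0001
finger_force: 6.2
```

Emit:
servo_tool(increments=[{"grip":0,"dx":0,"dy":0,"dz":0.001,"wx":0,"wy":0,"wz":0},{"grip":0,"dx":0,"dy":0,"dz":0.0005,"wx":0,"wy":0,"wz":0},{"grip":0,"dx":0,"dy":0,"dz":0,"wx":0,"wy":0,"wz":0}])

```text
time_s: 20.57
tool_pos: [0.4896, 0.0198, 0.1151]
ee_rot: [3.139, 0.003, 2.354]
force: [-2.3, 0.1, 27.4]
opening: 0.0004
finger_force: 13.4
```

The button is at its stop, with the force rising and no more travel. I retreat well clear.

Emit:
servo_tool(increments=[{"grip":0,"dx":0,"dy":0,"dz":-0.005,"wx":0,"wy":0,"wz":0},{"grip":0,"dx":0,"dy":0,"dz":-0.02,"wx":0,"wy":0,"wz":0},{"grip":0,"dx":0,"dy":0,"dz":-0.03,"wx":0,"wy":0,"wz":0},{"grip":0,"dx":0,"dy":0,"dz":-0.03,"wx":0,"wy":0,"wz":0},{"grip":0,"dx":0,"dy":0,"dz":-0.03,"wx":0,"wy":0,"wz":0},{"grip":0.02,"dx":0,"dy":0,"dz":-0.03,"wx":0,"wy":0,"wz":0},{"grip":0.02,"dx":0,"dy":0,"dz":0,"wx":0,"wy":0,"wz":0},{"grip":0.02,"dx":0,"dy":0,"dz":0,"wx":0,"wy":0,"wz":0},{"grip":0.02,"dx":0,"dy":0,"dz":0,"wx":0,"wy":0,"wz":0},{"grip":0.02,"dx":0,"dy":0,"dz":0,"wx":0,"wy":0,"wz":0}])

```text
time_s: 21.4
tool_pos: [0.4879, 0.0195, 0.2567]
ee_rot: [-3.14, -0.001, 2.354]
force: [0.1, -0.3, -0.5]
opening: 0.0196
finger_force: 0.0
```

```bash
python3 - <<'E'
from cell import robot
import numpy as np,pickle
c3=pickle.load(open("c3.pkl","rb"));c=robot.capture("scene")["frame"]
print("change around tester",np.abs(c.astype(int)-c3[0]["frame"])[200:245,115:220].mean())
s=robot.read_state();print(s["tool_pos"],s["force"],s["time_s"],robot.sign_off())
E
```

```text
change around tester 25.447336860670195
the job is handed in; nothing more can be done
[0.48797    0.01954291 0.25659846] [ 0.51572308  0.45923279 -0.15775423] 21.45 None
```

The torch was pulled from the dock, lowered to the floor of the free cup and released; the start button was then pressed to its stop and released, and the job was handed in at 21.5 s; sign-off gave no verdict, and I did not re-check the torch or button by picture after the press.

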